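# Square the wooden blank into the corner of a bench fence and lock it under the turn-button

## Task

Push the largest loose pale wooden board, the blank, along the bench until its long side lies flush against the fence and its end is hard against the end stop. Then, with the blank home, push the wooden turn-button on top of the fence round until it points straight out across the blank. Slide the blank only, never lift it, leave the other things on the bench where they are, and finish clear of everything.

Things in the scene. Friction and masses are not known exactly. Their poses are not given: they have to be found in the camera images.
- blank: Loose board of pale wood, 92 (x) by 150 (y) by 34 (z) mm, 0.2 to 0.4 kg, lying flat on the bench on the robot's side of the fence, too wide to span across its 92 mm. Origin: centre of its underside; y along its 150 mm length, z up. Its +x long side faces the fence and is the one to lay against it. It slides on the bench when pushed low down.
- fence: Fixed brown wooden bar, 40 (x) by 300 (y) by 38 (z) mm. Origin: centre of its underside; y along its length, -x towards the robot. The blank goes against its front face, 20 mm from the origin on the -x side (blank's origin then at x = -66 mm in this frame). A fixed brace block, 40 by 50 by 26 mm high, stands behind it near the end without the stop.
- stop: Fixed brown wooden block, 60 (x) by 30 (y) by 34 (z) mm, in front of one end of the fence (+y or -y, varies), axes as the fence's. Origin: centre of its underside, at x = -61, y = +135 or -135 mm in the fence's frame. The blank's end goes against its 60 by 34 mm face towards the fence's middle, 15 mm from the origin (origins then 90 mm apart along y).
- button (a joint): Turn-button: dark wooden bar, 24 mm wide, pivoted on top of the fence above its origin, reaching 95 mm from the pivot (12 mm behind it), 40 to 56 mm above the bench, so it clears the blank. Rad: 0 = along the fence to its +y; grows anticlockwise from above; 1.57 = straight out to fence -x over the blank, a hard end. Starts at 0 to 0.3; about 1 N at the tip turns it; it stays where left.
- button_tip (a point): Point on the turn-button's top face (56 mm above the bench), on its centre line, 85 mm from the pivot towards the free end.
- offcut: Bystander, leave alone: small loose pale offcut, 45 (x) by 90 (y) by 20 mm, off the fence's +y end. Origin: centre of its underside.
- sandblock: Bystander, leave alone: loose cork sanding block, 60 (x) by 100 (y) by 30 mm, off the fence's -y end. Origin: centre of its underside.
- disc: Bystander, leave alone: abrasive disc lying flat behind the fence, 100 mm across, 12 mm thick, 22 mm hole. Origin: centre of its underside.
- glue: Bystander, leave alone: upright white glue bottle at the left of the bench, 60 mm across, 160 mm tall. Origin: centre of its underside.
- tin: Bystander, leave alone: upright steel tin behind the fence, 80 mm across, 60 mm tall. Origin: centre of its underside.
- clamp: Bystander, leave alone: steel bar clamp with a handle, lying flat at the right of the bench, 330 mm long (x), 90 mm wide, 25 mm high. Origin: on the bench under the middle of its bar.
There are look-alikes about, which are no part of the job. What is shaped like the blank but purple or yellow is not meant.

How it is judged:
On the way, in this order (a step that is already met when the one before it is completed fails the run):
1. the blank lies flush against the fence and against the end stop (x of blank in the frame of fence between -0.0695 and -0.0625 m and angle between the y axis of blank and the y axis of fence, either way round below 0.035 rad and (y of blank in the frame of stop between 0.0865 and 0.0935 m or y of blank in the frame of stop between -0.0935 and -0.0865 m) and angle between blank's own z axis and vertical below 0.05 rad and height (world z) of blank below 0.006 m and value of joint button below 0.8 rad), for 0.2 s.
2. the turn-button points out across the blank (value of joint button above 1.4 rad), for 0.2 s.
At the end, for the whole second after the job is handed in: The blank lies flat on the bench, its long side within 3.5 mm of the fence's face and within 2 degrees of parallel, its end within 3.5 mm of the end stop, at rest; the turn-button points out across it, at 1.4 rad or more (of 1.57). The turn-button is swung only after the blank is home (x of blank in the frame of fence between -0.0695 and -0.0625 m and angle between the y axis of blank and the y axis of fence, either way round below 0.035 rad and (y of blank in the frame of stop between 0.0865 and 0.0935 m or y of blank in the frame of stop between -0.0935 and -0.0865 m) and angle between blank's own z axis and vertical below 0.05 rad and height (world z) of blank below 0.006 m and value of joint button above 1.4 rad and linear speed of blank below 0.01 m/s); the robot touches nothing.
It fails at once if the blank is lifted off the bench or tipped (height (world z) of blank above 0.012 m or angle between blank's own z axis and vertical above 0.2 rad).
It fails at once if a bystander is disturbed (moved more than 20 mm) (distance of any of offcut, sandblock, disc, glue, tin, clamp from where it was at the start of the episode above 0.02 m).
It also fails if it takes over 64 s, if anything falls off the work surface, if the arm or the gripper's body presses on something with over 40 N, if the wrist force passes 120 N, or if a joint passes its speed limit or range.

## Robot

A 6-joint arm with a two-finger parallel gripper is mounted at the origin on the work surface. World frame = base frame: x ahead of the robot, y to its left, z up, the work surface at z = 0. Lengths are in m, angles in rad, forces in N, time in s.
With the tool pointing down it reaches from about 0.275 to 0.75 m from the base axis. Payload 10.2 kg.
Tool frame: the origin (TCP) lies at the very end of the fingers, on their centre line; the grasp point (between the pads) lies 19 mm behind it; z points along the fingers, y is the line along which they close (so a half turn about z gives the same grasp; the last joint's range is limited). The gripper opens to 85 mm and grips with 20 to 120 N. Pads are 22 mm wide; open, the fingers measure 114 mm over their backs; the gripper's body (76 mm by 85 mm) begins 54 mm behind the grasp point. The pads swing forward as they close: fully open they stand 13 mm farther back than shut.
Start: joints at [-1.526, 0.313, 1.498, -0, 1.331, -0.223], TCP at [0.139, -0.506, 0.231] pointing down, gripper open.
Joint ranges: [-2.94, 2.94], [-0.97, 2.17], [0.19, 2.56], [-1.23, 4.37], [0.02, 3.11], [-2.88, 2.88]. Speed limits (rad/s): [2.39, 2.39, 3.01, 3.14, 3.14, 3.14].

## Interface

Orientations are given as [roll, pitch, yaw] about the fixed x, y, z axes, in that order (R = Rz(yaw) Ry(pitch) Rx(roll)).
In Python, from bench import bot gives the robot as it stands.
- The arm moves only by the shell command python3 -m inch 'ROWS' [FORCE]. ROWS is a JSON object of lists of equal length, an entry for each row: "linear": the shift along the world's x, y, z in mm, a list of three; "turn": the turn, a rotation vector about the world's x, y, z in rad, a list of three; "grip": the finger opening in mm, from 0 to 85.4. In form: {"linear": [[tx, ty, tz], ...], "turn": [[wx, wy, wz], ...], "grip": [grip, ...]}. A call has 1 to 20 rows; each row is the pose to reach, as a shift and turn from the pose commanded when the call began; what a row does not reach only later rows make up. A row lasts 1/10 s, in which the tool goes at most 50 mm and 8.59 degrees, less where a joint would pass 70% of its speed; a pose out of reach is approached as far as the arm can. A call with a gripper value outside its range is refused whole. The fingers move at their own pace and stop on an object; FORCE is the grip in N (left out, the last holds). Time passes only in rows, so rows that repeat a pose let the fingers close. It gives the time, the measured TCP pose, the force, the opening and the grip force at its end, in the units of the state.
- bot.get_obs(): the state, without advancing time (a new reading comes with each control period).
- bot.camera(name): name is "scene" or "top" or "wrist"; returns a dict with "color" (420x560x3 uint8, red, green, blue), "depth" (420x560 float32, m along the optical axis (not along the pixel's ray), 0 where there is no reading), "fx", "fy", "cx", "cy" (pixels), "R" (3x3) and "t" (3): a world point X has camera coordinates R X + t; the wrist camera has in their place "mount" (4x4, takes a point from camera to tool coordinates, whose origin is the TCP and whose axes are the flange's). Camera axes: x right, y down, z forward; pixel columns grow to the right and rows downward; lengths in m; the calibration is good to about 2 mm. A picture is of the moment at which its call begins: read the wrist's pose just before it.
- bot.hand_in(): hands the job in; it is judged then, once.
Trained networks look in a picture, given as the dict that the camera call returned (one of the last four; its "shot" number tells which), for a name from the list of things; names that differ only in an ending like _2 or _b are one class to them, and where a whole thing is asked for, a point or a joint stands for the part that bears it (a point fixed in the world has none). Each returns a list of dicts, best first, with "p" (0 to 1); they miss things now and then, are a little off and sometimes report something else, mostly with a low value. They report only what shows in the picture. A call takes as long as a camera call. They do not tell look-alikes from the thing itself.
- bot.look_for(picture, query): "box" ([left, top, right, bottom] in pixels, round what is visible of it).
- bot.outline_of(picture, query): "pixels" (420x560 bool, what is visible of it) and "box" ([left, top, right, bottom] in pixels, round what is visible of it).
The state is a dict: "clock": time; "qpos": joint angles; "qd": joint speeds; "joint_efforts": joint torques, N m; "eef_pos": TCP position; "tcp_rot": TCP orientation; "wrist_force": force on the tool from outside, world axes, zero at the start; "wrist_torque": the same for the moment, N m; "opening": finger opening in m; "gripper_force": force on a finger pad.
Only numpy, scipy, OpenCV 4.12 (cv2) and the standard library are available. Lean on these libraries where they do the work, as an engineer would, in place of code of your own. Each camera call takes 0.05 s, during which the arm holds its last target. There are 200 camera calls.

## Working session

There is one attempt and no reset: what is moved stays moved. The work goes in short steps, Python scripts to look and compute and a shell command to move; the robot and the scene stay as the last step left them, time stands still between calls to the robot, and variables do not carry over. Pictures are saved under pics/ and viewed, at most 10 in all, crops included, and the job is handed in when it is done.

```bash
ls; mkdir -p pics; cat > h.py <<'E'
import numpy as np, cv2
from bench import bot
def pts(c,mask=None):
    d=c["depth"]; v,u=np.nonzero((d>0) if mask is None else (mask&(d>0)))
    z=d[v,u]; P=np.c_[(u-c["cx"])/c["fx"]*z,(v-c["cy"])/c["fy"]*z,z]
    return (P-c["t"])@c["R"],u,v
def save(c,n): cv2.imwrite("pics/"+n+".png",c["color"][...,::-1])
E
python3 - <<'E'
from h import *
print(bot.get_obs())
c=bot.camera("top"); save(c,"top0")
for q in ["blank","fence","stop","button","offcut","sandblock","disc","glue","tin","clamp"]:
    for r in bot.outline_of(c,q)[:4]:
        P,u,v=pts(c,r["pixels"]); zt=np.percentile(P[:,2],80)
        T=P[abs(P[:,2]-zt)<.006]
        rect=cv2.minAreaRect((T[:,:2]*1000).astype(np.float32))
        print(q,round(r["p"],2),np.round(r["box"]),"z",round(zt,3),[np.round(x,1) for x in rect])
E
```

```text
pics
{'clock': 0.0, 'qpos': array([-1.52643991e+00,  3.13479839e-01,  1.49848566e+00, -9.16843410e-06,
        1.33100695e+00, -2.23397707e-01]), 'qd': array([-0.00057532, -0.00191819,  0.0004155 ,  0.00040213,  0.00272042,
        0.000209  ]), 'joint_efforts': array([ 1.11301777e-04, -4.12265611e+01, -2.59745336e+01, -1.13478766e-04,
        4.17083240e-03,  5.20902873e-06]), 'eef_pos': array([ 0.13887188, -0.50601295,  0.23070153]), 'tcp_rot': array([-3.14024517e+00, -2.97004239e-04,  2.67756104e-01]), 'wrist_force': array([0.43047057, 0.06743914, 0.16964958]), 'wrist_torque': array([ 0.03486546,  0.0393323 , -0.01938476]), 'gripper_force': 0.0, 'opening': 0.08537432211073463}
blank 0.8 [223. 242. 255. 290.] z 0.036 [array([355.6, 141.5]), array([ 91.9, 149.3]), np.float64(86.9)]
blank 0.69 [334. 261. 379. 304.] z 0.036 [array([ 284.9, -225.9]), array([144.2,  91.5]), np.float64(23.3)]
blank 0.63 [283. 197. 337. 238.] z 0.036 [array([491.2, -87.9]), array([ 91.1, 149.8]), np.float64(14.5)]
fence 0.77 [264. 157. 352. 184.] z 0.05 [array([632.8, -44.4]), array([ 38.3, 202.7]), np.fl
[... 256 characters left out ...]
z 0.022 [array([527.9, 130.2]), array([88.6, 41.5]), np.float64(89.4)]
sandblock 0.69 [368. 178. 401. 198.] z 0.032 [array([ 586.9, -321.3]), array([98. , 59.6]), np.float64(87.4)]
disc 0.83 [312. 118. 349. 151.] z 0.014 [array([ 769.5, -159.8]), array([96.4, 98.7]), np.float64(88.8)]
glue 0.98 [120. 208. 153. 234.] z 0.133 [array([486.8, 431.7]), array([11.2, 23.6]), np.float64(88.2)]
tin 0.72 [245. 128. 274. 157.] z 0.062 [array([736. ,  68.2]), array([68. , 69.8]), np.float64(89.8)]
clamp 0.65 [424. 180. 468. 288.] z 0.022 [array([ 440. , -509.8]), array([328.9, 100.1]), np.float64(2.7)]
clamp 0.4 [227. 201. 260. 216.] z 0.022 [array([527.9, 130.2]), array([88.7, 41.5]), np.float64(89.4)]
```

```bash
python3 - <<'E'
import cv2
im=cv2.imread("pics/top0.png")
cv2.imwrite("pics/crop0.png",cv2.resize(im[110:320,200:410],None,fx=2.85,fy=2.85,interpolation=cv2.INTER_CUBIC))
E
```

```text
(no output)
```

View pics/crop0.png

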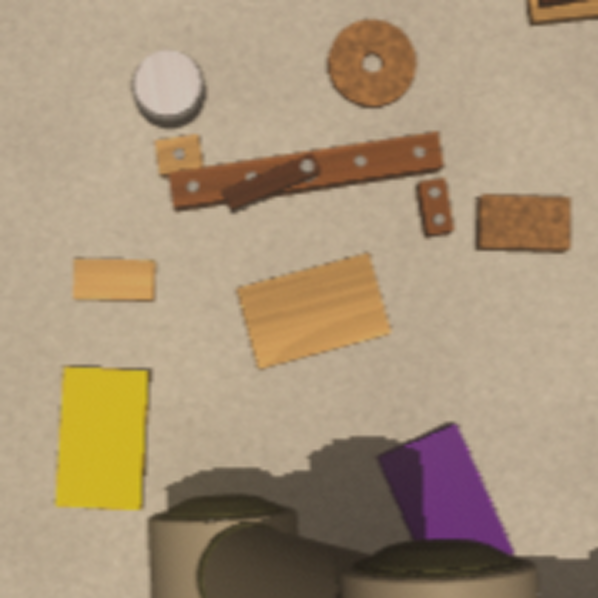

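The picture shows three blank-shaped boards, at original pixels: pale (310,219), yellow (239,266) and purple (356,283). The pale one is the blank; the offcut at (240,208) is much smaller, and the stop is at the fence's -y end (352,184). The enlarged crop confirms the colour. Next I need the exact frames.

```bash
cat >> h.py <<'E'
def measure(c,q,zlo,zhi,near=None):
    for r in bot.outline_of(c,q):
        P,_,_=pts(c,r["pixels"]); T=P[(P[:,2]>zlo)&(P[:,2]<zhi)]
        if len(T)<20: continue
        if near is not None and np.linalg.norm(np.median(T[:,:2],0)-near)>.1: continue
        (x,y),(w,h),a=cv2.minAreaRect((T[:,:2]*1000).astype(np.float32))
        if w>h: a-=90
        return np.array([x,y]),(min(w,h),max(w,h)),a
E
python3 - <<'E'
from h import *
for cam in ("top","scene"):
    c=bot.camera(cam); save(c,cam+"1")
    for q,a,b,n in (("fence",.034,.047,None),("stop",.03,.04,None),("button",.05,.065,None),("blank",.03,.04,(.491,-.088))):
        print(cam,q,measure(c,q,a,b,n))
E
```

```text
top fence (array([711.66241455,  65.60423279]), (27.055347442626953, 72.14663696289062), 7.094178676605225)
top stop (array([ 604.30462646, -223.23106384]), (30.379501342773438, 59.35630416870117), -81.7823314666748)
top button (array([629.59020996, -42.74598694]), (24.422605514526367, 105.87464904785156), 22.432828903198242)
top blank (array([491.19558716, -88.20811462]), (91.83981323242188, 149.57675170898438), 14.606178283691406)
scene fence (array([644.40740967, -81.63642883]), (42.45784378051758, 300.5809631347656), 8.416718482971191)
scene stop (array([ 611.15179443, -222.96083069]), (31.390037536621094, 74.20909118652344), -81.9628849029541)
scene button (array([630.07110596, -43.53498459]), (24.68310546875, 108.45845031738281), 22.1282958984375)
scene blank (array([491.44613647, -89.14891815]), (94.6121826171875, 152.0532684326172), 15.45644474029541)
```

View pics/scene1.png

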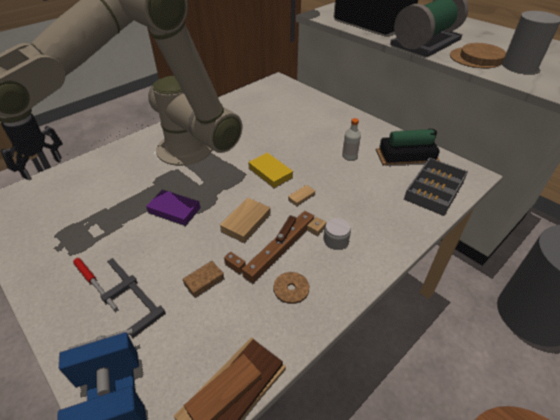

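Fits agree: the fence origin is about (645,-81) mm with yaw 8.3°, and the button is at about 0.25 rad. The blank is at fence coordinates (-153, +15), turned 6.3°. I'll use the half-open fingers as a two-point pusher, closing line parallel to the fence.

```bash
python3 -m inch '{"linear":[[30,40,0],[60,81,0],[90,125,-20],[120,165,-40],[150,210,-60],[180,255,-80],[210,300,-100],[240,345,-100],[265,385,-100],[276,406,-100],[276,406,-100],[276,406,-100]],"turn":[[0,0,-0.02],[0,0,-0.04],[0,0,-0.06],[0,0,-0.08],[0,0,-0.1],[0,0,-0.123],[0,0,-0.123],[0,0,-0.123],[0,0,-0.123],[0,0,-0.123],[0,0,-0.123],[0,0,-0.123]],"grip":[60,60,60,60,60,60,60,60,60,60,60,60]}'
```

```text
clock: 2.25
eef_pos: [0.4153, -0.0994, 0.1313]
tcp_rot: [3.141, 0.0, 0.148]
wrist_force: [0.0, 0.5, 0.0]
opening: 0.0599
gripper_force: 0.0
```

```bash
python3 -m inch '{"linear":[[0,0,-30],[0,0,-65],[0,0,-95],[0,0,-115],[0,0,-124],[0,0,-124]],"turn":[[0,0,0],[0,0,0],[0,0,0],[0,0,0],[0,0,0],[0,0,0]],"grip":[60,60,60,60,60,60]}'
python3 - <<'E'
from h import *
c=bot.camera("wrist"); save(c,"w1"); print(bot.get_obs()["eef_pos"])
E
```

```text
clock: 2.85
eef_pos: [0.4143, -0.1012, 0.0069]
tcp_rot: [-3.141, 0.001, 0.143]
wrist_force: [-0.3, 0.1, 0.7]
opening: 0.06
gripper_force: 0.0
[ 0.41485809 -0.1012029   0.00766562]
```

View pics/w1.png

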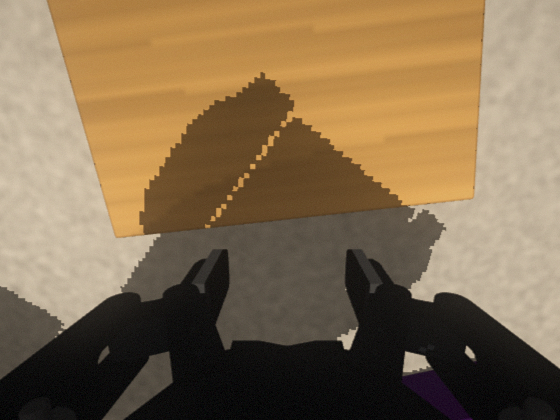

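The wrist view shows both fingertips (210,260) and (360,260) just behind the blank's near edge (row 200-235), which is still tilted. Now push along fence +x.

```bash
python3 -m inch '{"linear":[[5.9,0.9,0],[11.9,1.7,0],[17.8,2.6,0],[23.7,3.5,0],[29.7,4.3,0],[35.6,5.2,0],[41.6,6.1,0],[47.5,6.9,0],[53.4,7.8,0],[59.4,8.7,0],[65.3,9.5,0],[71.2,10.4,0],[77.2,11.3,0],[83.1,12.1,0],[88.1,12.9,0],[92,13.4,0],[95,13.9,0],[97,14.2,0],[98,14.3,0],[98,14.3,0]],"turn":[[0,0,0],[0,0,0],[0,0,0],[0,0,0],[0,0,0],[0,0,0],[0,0,0],[0,0,0],[0,0,0],[0,0,0],[0,0,0],[0,0,0],[0,0,0],[0,0,0],[0,0,0],[0,0,0],[0,0,0],[0,0,0],[0,0,0],[0,0,0]],"grip":[60,60,60,60,60,60,60,60,60,60,60,60,60,60,60,60,60,60,60,60]}'
cat >> h.py <<'E'
def home(cam="top"):
    c=bot.camera(cam)
    m=measure(c,"blank",.03,.04,(.57,-.1)); s=measure(c,"stop",.03,.04); b=measure(c,"button",.05,.065)
    a=np.radians(8.3); R=np.array([[np.cos(a),np.sin(a)],[-np.sin(a),np.cos(a)]])
    if m: print("blank fence-frame",R@(m[0]-[645,-81]),"dyaw",m[2]-8.3,m[1])
    print("stop",s,"button",b); print("tcp f",R@(bot.get_obs()["eef_pos"][:2]*1000-[645,-81]),bot.get_obs()["wrist_force"])
    return c
E
python3 -c "
from h import *
save(home(),'top2')"
```

```text
clock: 4.9
eef_pos: [0.5131, -0.086, 0.0073]
tcp_rot: [3.142, -0.0, 0.145]
wrist_force: [0.3, -0.1, -0.0]
opening: 0.0599
gripper_force: 0.1
blank fence-frame [-54.8726215  12.0342674] dyaw 7.580559921264648 (66.2141342163086, 153.41725158691406)
stop (array([ 604.6751709 , -223.46963501]), (30.35818099975586, 60.470436096191406), -81.93437004089355) button (array([629.73846436, -43.23460388]), (24.563091278076172, 106.64701843261719), 22.01752281188965)
tcp f [-131.28134186   14.05038535] [-0.46918932  0.14888834 -0.76494883]
```

```bash
python3 -m inch '{"linear":[[2,0.3,0],[4,0.6,0],[5,0.7,0],[6,0.9,0],[7,1,0],[7,1,0]],"turn":[[0,0,0],[0,0,0],[0,0,0],[0,0,0],[0,0,0],[0,0,0]],"grip":[60,60,60,60,60,60]}'
python3 -m inch '{"linear":[[1,0.15,0],[1,0.15,0],[2,0.3,0],[2,0.3,0]],"turn":[[0,0,0],[0,0,0],[0,0,0],[0,0,0]],"grip":[60,60,60,60]}'
```

```text
clock: 5.7
eef_pos: [0.5201, -0.085, 0.0073]
tcp_rot: [3.142, -0.0, 0.145]
wrist_force: [-1.3, 0.0, -0.2]
opening: 0.0602
gripper_force: 0.5
clock: 6.1
eef_pos: [0.5211, -0.0848, 0.0072]
tcp_rot: [-3.141, 0.002, 0.145]
wrist_force: [-7.5, -1.6, 4.8]
opening: 0.0602
gripper_force: 3.7
```

```bash
python3 -m inch '{"linear":[[-10,-1.5,0],[-20,-3,0],[-20,-3,25],[-20,-3,60],[-20,20,80],[-10,60,80],[10,95,80],[39,118,80],[39,118,80],[39,118,50],[39,118,20],[39,118,3],[39,118,1],[39,118,1]],"turn":[[0,0,0],[0,0,0],[0,0,0],[0,0,0],[0,0,0],[0,0,0],[0,0,0],[0,0,0],[0,0,0],[0,0,0],[0,0,0],[0,0,0],[0,0,0],[0,0,0]],"grip":[60,60,60,0,0,0,0,0,0,0,0,0,0,0]}'
python3 - <<'E'
from h import *
c=home(); save(c,'top3'); c=bot.camera("wrist"); save(c,"w3")
E
```

```text
clock: 7.5
eef_pos: [0.5606, 0.0329, 0.0086]
tcp_rot: [-3.142, 0.0, 0.144]
wrist_force: [-0.2, -0.1, 0.4]
opening: -0.0001
gripper_force: 0.0
blank fence-frame [-65.5459544    3.60123228] dyaw -0.11943035125732493 (92.62214660644531, 136.11578369140625)
stop (array([ 604.51489258, -222.7888031 ]), (30.409273147583008, 59.256107330322266), -83.49412441253662) button (array([637.92340088, -65.74481964]), (22.225553512573242, 55.50393295288086), 24.27745246887207)
tcp f [-66.23383582 124.96815346] [-0.38393029  0.69057341  0.01323713]
```

View pics/w3.png

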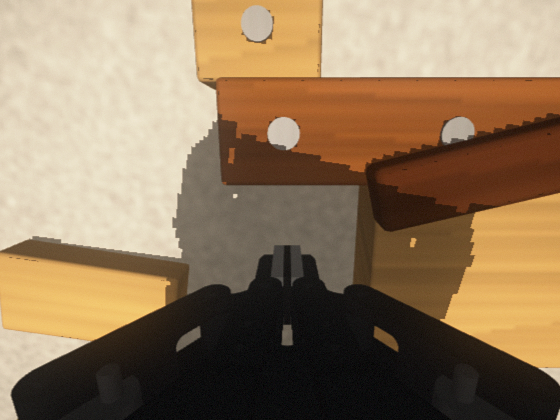

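The wrist view shows the blank flush on the fence (its end edge at column 360), with the closed fingers in the gap and clear of the button (bottom edge at row 230). Pushing towards the stop.

```bash
python3 -m inch '{"linear":[[1.2,-7.9,0],[2.3,-15.8,0],[3.2,-21.8,0],[4,-27.7,0],[4.9,-33.6,0],[5.8,-39.6,0],[6.6,-45.5,0],[7.5,-51.5,0],[8.4,-57.4,0],[9.1,-62.3,0],[9.5,-65.3,0],[9.8,-67.3,0],[10,-68.3,0],[10,-68.3,0]],"turn":[[0,0,0],[0,0,0],[0,0,0],[0,0,0],[0,0,0],[0,0,0],[0,0,0],[0,0,0],[0,0,0],[0,0,0],[0,0,0],[0,0,0],[0,0,0],[0,0,0]],"grip":[0,0,0,0,0,0,0,0,0,0,0,0,0,0]}'
python3 -c "
from h import *
save(home(),'top4')"
```

```text
clock: 9.15
eef_pos: [0.5709, -0.0351, 0.0082]
tcp_rot: [3.141, 0.0, 0.145]
wrist_force: [-0.3, 1.4, 0.1]
opening: 0.0002
gripper_force: 0.2
blank fence-frame [-2.06901152 -0.52496975] dyaw -0.15980987548828196 (45.813507080078125, 299.727783203125)
stop (array([ 604.86114502, -223.09391785]), (30.56275177001953, 59.863311767578125), -83.08209466934204) button None
tcp f [-66.734173   56.1452671] [-0.30662679  0.10962263 -0.40854213]
```

```bash
python3 -m inch '{"linear":[[0.4,-3,0],[0.7,-5,0],[1,-7,0],[1.2,-8,0],[1.3,-9,0],[1.3,-9,0]],"turn":[[0,0,0],[0,0,0],[0,0,0],[0,0,0],[0,0,0],[0,0,0]],"grip":[0,0,0,0,0,0]}'
python3 -m inch '{"linear":[[0.15,-1,0],[0.3,-2,0],[0.3,-2,0]],"turn":[[0,0,0],[0,0,0],[0,0,0]],"grip":[0,0,0]}'
```

```text
clock: 9.95
eef_pos: [0.5722, -0.0442, 0.0083]
tcp_rot: [3.141, 0.0, 0.145]
wrist_force: [-0.7, 0.0, -0.2]
opening: -0.0004
gripper_force: 0.1
clock: 10.25
eef_pos: [0.5725, -0.046, 0.0083]
tcp_rot: [-3.141, 0.0, 0.145]
wrist_force: [-0.1, 0.9, -1.2]
opening: -0.0001
gripper_force: 0.7
```

```bash
python3 -m inch '{"linear":[[0.15,-1,0],[0.15,-1,0],[0.3,-2,0],[0.3,-2,0]],"turn":[[0,0,0],[0,0,0],[0,0,0],[0,0,0]],"grip":[0,0,0,0]}'
python3 -m inch '{"linear":[[0.15,-1,0],[0.15,-1,0]],"turn":[[0,0,0],[0,0,0]],"grip":[0,0]}'
```

```text
clock: 10.65
eef_pos: [0.5725, -0.0462, 0.0083]
tcp_rot: [-3.139, 0.001, 0.145]
wrist_force: [0.1, 11.8, 2.5]
opening: 0.0
gripper_force: 6.0
clock: 10.85
eef_pos: [0.5725, -0.0463, 0.0083]
tcp_rot: [-3.137, 0.001, 0.145]
wrist_force: [-0.2, 17.8, 2.6]
opening: -0.0
gripper_force: 8.7
```

```bash
python3 -m inch '{"linear":[[-1.5,10,0],[-3,22,0],[-3,22,30],[-3,22,75],[-3,22,110],[20,40,110],[45,60,110],[68,79,110],[68,79,110],[68,79,110]],"turn":[[0,0,0],[0,0,0],[0,0,0],[0,0,0],[0,0,0],[0,0,0],[0,0,0],[0,0,0],[0,0,0],[0,0,0]],"grip":[0,0,0,0,0,0,0,0,0,0]}'
python3 - <<'E'
from h import *
c=home(); home("scene")
cv2.imwrite("pics/c5.png",cv2.resize(c["color"][130:250,230:390,::-1],None,fx=4,fy=4,interpolation=cv2.INTER_CUBIC))
E
```

```text
clock: 11.85
eef_pos: [0.6407, 0.0304, 0.1179]
tcp_rot: [3.141, 0.001, 0.146]
wrist_force: [0.5, -1.0, -0.3]
opening: -0.0
gripper_force: 0.0
blank fence-frame [-65.75371239 -45.56399561] dyaw -0.5184381484985359 (91.80172729492188, 150.89515686035156)
stop (array([ 604.5703125 , -223.82061768]), (31.485815048217773, 58.99102020263672), -84.65068674087524) button (array([635.99743652, -60.4650383 ]), (22.78206443786621, 67.32759094238281), 21.94007110595703)
tcp f [ 11.5240059  109.86347628] [ 1.09083249  0.21112079 -0.18614693]
blank fence-frame [-67.17274844 -48.0978781 ] dyaw 2.075504493713378 (95.19198608398438, 157.52687072753906)
stop (array([ 610.16003418, -222.79652405]), (32.302974700927734, 73.39747619628906), -82.33284378051758) button (array([629.01501465, -43.89055252]), (25.2426815032959, 108.96121978759766), 21.86273956298828)
tcp f [ 11.85362263 110.09797917] [ 0.1154014   0.32062083 -0.76443175]
```

View pics/c5.png

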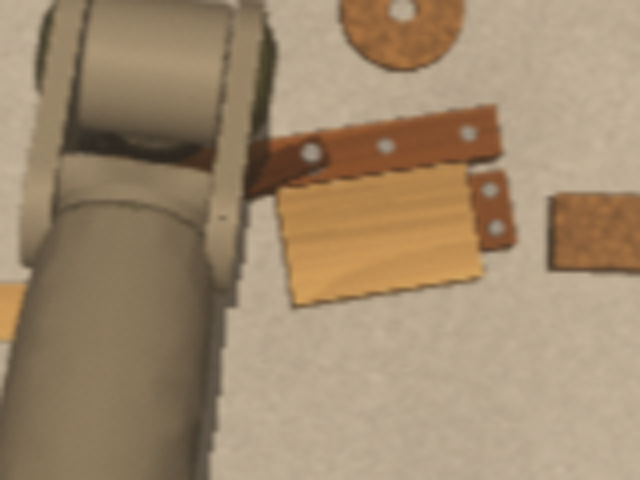

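The crop shows the blank (385,235) flush under the fence and against the stop (495,210), and the fit gives (-65.8, -45.6) and -0.5°. Next the button: get behind its tip, above the fence.

```bash
python3 -m inch '{"linear":[[2,-15,0],[4,-29,-20],[4,-29,-45],[4,-29,-62],[4,-29,-69],[4,-29,-72],[4,-29,-72]],"turn":[[0,0,0],[0,0,0],[0,0,0],[0,0,0],[0,0,0],[0,0,0],[0,0,0]],"grip":[0,0,0,0,0,0,0]}'
python3 - <<'E'
from h import *
c=bot.camera("wrist"); save(c,"w6")
a=np.radians(8.3); R=np.array([[np.cos(a),np.sin(a)],[-np.sin(a),np.cos(a)]])
p=R@(bot.get_obs()["eef_pos"][:2]*1000-[645,-81]); print("f",p)
# path in fence frame: finger centre d=27 mm behind centre line at radius rr, button angle t
for t in np.arange(.25,1.66,.1):
    n=np.array([np.cos(t),np.sin(t)]); q=np.array([-np.sin(t),np.cos(t)])
    d=12+11*abs(n[0])+14.8*abs(n[1]); f=70*q+d*n
    print(round(t,2),np.round(R.T@(f-p),1))
E
```

```text
clock: 12.95
eef_pos: [0.6453, 0.0007, 0.0468]
tcp_rot: [3.141, -0.001, 0.145]
wrist_force: [0.4, 0.1, 0.1]
opening: 0.0001
gripper_force: 0.0
f [12.23289685 80.81004167]
0.25 [-3.1 -7. ]
0.35 [-9.6 -7.1]
0.45 [-16.2  -7.9]
0.55 [-22.9  -9.3]
0.65 [-29.6 -11.5]
0.75 [-36.2 -14.4]
0.85 [-42.6 -18.1]
0.95 [-48.7 -22.6]
1.05 [-54.4 -27.8]
1.15 [-59.6 -33.8]
1.25 [-64.2 -40.4]
1.35 [-68.  -47.7]
1.45 [-71.1 -55.4]
1.55 [-73.2 -63.6]
1.65 [-74.8 -70.3]
```

View pics/w6.png

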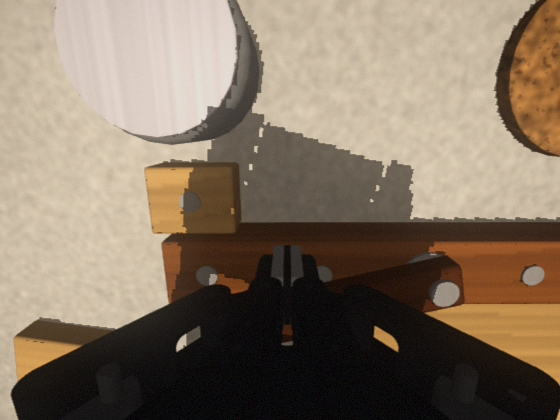

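The wrist view shows the closed fingertips (287,265) over the fence, on the rear side of the button bar (running from (445,290) down-left). Sweep it round the arc.

```bash
python3 -m inch '{"linear":[[-3,-7,0],[-9.6,-7.1,0],[-16.2,-7.9,0],[-22.9,-9.3,0],[-29.6,-11.5,0],[-36.2,-14.4,0],[-42.6,-18.1,0],[-48.7,-22.6,0],[-54.4,-27.8,0],[-59.6,-33.8,0],[-64.2,-40.4,0],[-68,-47.7,0],[-71,-55.4,0],[-72.3,-60,0],[-72.3,-60,0]],"turn":[[0,0,0],[0,0,0],[0,0,0],[0,0,0],[0,0,0],[0,0,0],[0,0,0],[0,0,0],[0,0,0],[0,0,0],[0,0,0],[0,0,0],[0,0,0],[0,0,0],[0,0,0]],"grip":[0,0,0,0,0,0,0,0,0,0,0,0,0,0,0]}'
python3 -m inch '{"linear":[[0.2,-2,0],[0.5,-4,0],[0.5,-4,0]],"turn":[[0,0,0],[0,0,0],[0,0,0]],"grip":[0,0,0]}'
```

```text
clock: 14.5
eef_pos: [0.5724, -0.0598, 0.0462]
tcp_rot: [3.142, 0.0, 0.144]
wrist_force: [0.6, 0.8, 0.1]
opening: -0.0004
gripper_force: 0.0
clock: 14.8
eef_pos: [0.5731, -0.063, 0.0462]
tcp_rot: [-3.142, 0.0, 0.145]
wrist_force: [-0.6, 1.2, -0.3]
opening: 0.0007
gripper_force: 0.2
```

```bash
python3 -m inch '{"linear":[[0.1,-1,0],[0.2,-2,0],[0.2,-2,0]],"turn":[[0,0,0],[0,0,0],[0,0,0]],"grip":[0,0,0]}'
```

```text
clock: 15.1
eef_pos: [0.5733, -0.065, 0.0463]
tcp_rot: [-3.142, 0.0, 0.145]
wrist_force: [-0.8, 1.6, -0.5]
opening: 0.0004
gripper_force: 0.3
```

Enough; back off along the fence, lift, and retreat to the left towards the robot.

```bash
python3 -m inch '{"linear":[[-2,14,0],[-4,25,0],[-4,25,30],[-4,25,75],[-4,25,110],[-25,65,120],[-50,105,120],[-80,145,120],[-110,185,120],[-140,225,120],[-140,225,120],[-140,225,120]],"turn":[[0,0,0],[0,0,0],[0,0,0],[0,0,0],[0,0,0],[0,0,0],[0,0,0],[0,0,0],[0,0,0],[0,0,0],[0,0,0],[0,0,0]],"grip":[0,0,0,0,0,0,0,0,0,0,0,0]}'
python3 - <<'E'
from h import *
c=home(); home("scene")
print([ (q,measure(c,q,.005,.2)) for q in ("offcut","sandblock")])
cv2.imwrite("pics/c7.png",cv2.resize(c["color"][130:250,230:390,::-1],None,fx=4,fy=4,interpolation=cv2.INTER_CUBIC))
E
```

```text
clock: 16.3
eef_pos: [0.4327, 0.1612, 0.1666]
tcp_rot: [3.141, -0.001, 0.148]
wrist_force: [-0.1, 0.5, -0.1]
opening: -0.0003
gripper_force: 0.0
blank fence-frame [-66.16086544 -45.25235306] dyaw -0.0018661499023444605 (91.19153594970703, 150.46087646484375)
stop (array([ 604.87683105, -223.18893433]), (29.709205627441406, 60.18403625488281), -83.59736919403076) button (array([604.29095459, -87.04709625]), (24.14415168762207, 106.38298797607422), -81.9688892364502)
tcp f [-174.21951068  268.36629818] [-0.39928647  0.10485878 -0.30318752]
blank fence-frame [-66.08113792 -66.13508874] dyaw -1.431925582885743 (95.06681060791016, 124.18513488769531)
stop (array([ 611.44989014, -224.0426178 ]), (29.36431121826172, 69.32781982421875), -82.96532726287842) button (array([605.77166748, -87.74424744]), (26.8990478515625, 104.06265258789062), -82.06663513183594)
tcp f [-174.45893191  268.55107518] [-0.53601492 -0.04506759 -0.20732067]
[('offcut', (array([527.15979004, 130.19229126]), (43.914459228515625, 88.89230346679688), -0.8859481811523438)), ('sandblock', (array([ 586.99035645, -320.41558838]), (60.187801361083984, 99.88977813720703), -2.2698822021484375))]
```

View pics/c7.png

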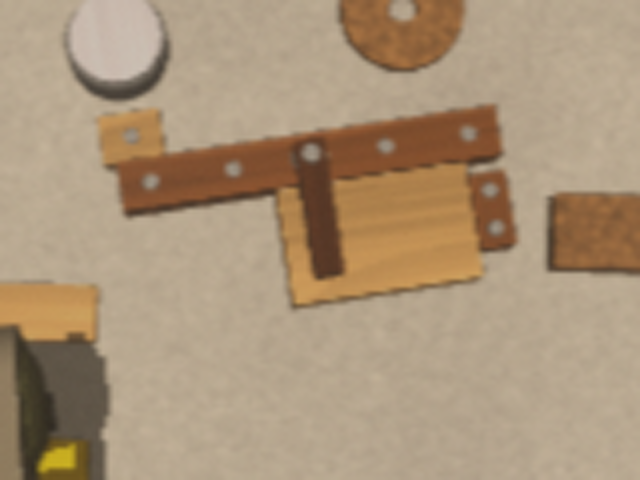

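The picture shows the button (320,215) at right angles to the fence, about 1.57 rad, over the blank. The blank is flush at (-66.2, -45.3), and the offcut and sanding block haven't moved. Handing in.

```bash
python3 -c "
from bench import bot
print(bot.hand_in())"
```

```text
the job is handed in; nothing more can be done
None
```

I handed in the job at about 16 s; the hand-in returned no verdict, but the last picture shows the blank flush against the fence and end stop, the turn-button straight out across it (about 1.57 rad), the other things in place and the arm clear.

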